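# Start the lid's thread and screw the sample pot shut

## Robot

A 6-joint arm with a two-finger parallel gripper is mounted at the origin on the work surface. World frame = base frame: x ahead of the robot, y to its left, z up, the work surface at z = 0. Lengths are in m, angles in rad, forces in N, time in s.
With the tool pointing down it reaches from about 0.325 to 0.9 m from the base axis. Payload 6.1 kg.
Tool frame: the origin (TCP) lies midway between the tips of the shut fingers; the grasp point (between the pads) lies 19 mm behind it; x points along the fingers, y is the direction in which the jaws open and shut, and the axes are right-handed (so a half turn about x gives the same grasp; the last joint's range is limited). The gripper opens to 85 mm and grips with 20 to 120 N. Pads are 22 mm wide; open, the fingers measure 114 mm over their backs; the gripper's body (76 mm by 85 mm) begins 54 mm behind the grasp point. The pads swing forward as they close: fully open they stand 13 mm farther back than shut.
Start: joints at [-1.46, 0.22, 1.526, -0, 1.395, -0.126], TCP at [0.147, -0.608, 0.231] pointing down, gripper open.
Joint ranges: [-2.98, 2.98], [-0.91, 2.08], [0.09, 2.57], [-1.24, 4.39], [0.2, 2.65], [-2.68, 2.68]. Speed limits (rad/s): [2.57, 2.57, 3.01, 3.14, 3.14, 3.14].

## Interface

Orientations are given as [roll, pitch, yaw] about the fixed x, y, z axes, in that order (R = Rz(yaw) Ry(pitch) Rx(roll)).
In Python, from plant import movep, move_l, set_joints, gripper_to, hold, inverse_kinematics, observe, get_image, get_calibration, Unreachable, job_done gives the robot as it stands. Calls block until the motion is done:
- movep(position, orientation): joint-space move of the TCP to a pose.
- move_l(position, feed=0.15, rotation=None, max_force=None): straight line of the TCP; rotation=None keeps the orientation; feed is the mean speed in m/s. With max_force (N) it stops when the force on the tool has changed by that much, and returns True; else False.
- set_joints(angles): joint-space move.
- gripper_to(opening, f_grip=None): finger opening in m; f_grip is the grip in N (None keeps the last); returns when the fingers have stopped.
- hold(seconds).
- inverse_kinematics(position, orientation): joint angles nearest the present ones, or None.
- observe(): the state.
- get_image(name): name is "scene" or "top" or "wrist"; returns (picture, depth): 400x640x3 uint8, red, green, blue; 400x640 float32, m along the optical axis (not along the pixel's ray), 0 where there is no reading.
- get_calibration(name): a dict with "intrinsics" (3x3 intrinsics, pixels), "world_from_camera" (4x4, takes a point from camera to world coordinates). Camera axes: x right, y down, z forward; pixel columns grow to the right and rows downward; lengths in m; the calibration is good to about 2 mm. A picture is of the moment at which its call begins: read the wrist's pose just before it. get_calibration takes no time and is no camera call; for the wrist camera it gives the pose at the moment of the call.
A pose or a line that the arm cannot do raises Unreachable and nothing moves.
- job_done(): hands the job in, once; it reports no verdict.
The state is a dict: "time_s": time; "q": joint angles; "joint_velocities": joint speeds; "joint_torque": joint torques, N m; "eef_pos": TCP position; "tcp_rot": TCP orientation; "ft_force": force on the tool from outside, world axes, zero at the start; "torque": the same for the moment, N m; "opening": finger opening in m.
Only numpy, scipy, OpenCV 4.12 (cv2) and the standard library are available. Lean on these libraries where they do the work, as an engineer would, in place of code of your own. Each camera call takes 0.05 s, during which the arm holds its last target.

## Task

The lid of the steel sample pot has been laid on top with its thread not started. Without lifting it off, turn it backward (anticlockwise seen from above) until it drops into the thread, then turn it forward (clockwise) until it stops fully home, and let go. Leave the other things on the bench where they are.

Things in the scene. Friction and masses are not known exactly. Their poses are not given: they have to be found in the camera images.
- pot: steel sample pot with a three-start thread in its mouth, on a white foot plate 170 mm square, bolted down: it cannot move. Origin: middle of the underside, on the pot's upright axis, z up; x points at the green mark. Outer diameter 132 mm, rim 100 mm high.
- pot_ledge (a point): point on the pot's axis at the height of its three aluminium ledges (97 mm above the bench, 43.5 to 57 mm from the axis), 120 degrees apart. Under each runs a groove that falls 5 mm clockwise and ends at a black upright rib (top 104 mm). Anticlockwise of each ledge is an open gap of 40 degrees, closed by the next rib.
- pot_start (a point): middle of one gap (thread start), 50 mm from the axis, at ledge height; red mark on the rim. It lies 81 degrees anticlockwise of the pot's x axis seen from above; the other two gaps are alike, 120 degrees on.
- pot_green (a point): green mark on the pot's rim, 61 mm from the axis along the pot's x: the white-patched end of the lid's handle points here when the lid is fully home.
- lid_handle (a point): centre, half-way up, of the lid's straight blue handle bar (80 mm long, 22 mm wide, 42 mm tall; white patch on top of its +x end); x runs along the bar, z up. The lid's top disc (white, 83 mm across) is 21 mm below this point. Lid 0.25 to 0.5 kg, loose, 2 mm side play. The bar may be gripped across its width, or turned by fingers standing loosely on both its sides.
- lid_lug (a point): underside of one of the lid's three blue lugs, 50 mm from the axis below the bar's +x end (lugs 14 mm wide, 5 mm thick, 120 degrees apart). The lugs start on the ledges: handle centre 126 mm above the bench, handle 10 to 47 degrees anticlockwise of the pot's x. There, clockwise turning only runs them into the ribs.
- lid: the whole lid; origin on its axis at the lugs' underside, 29 mm below the handle's centre. Turned anticlockwise past about 70 degrees it falls 12 mm by its weight (unless gripped tight), handle centre at 114 mm; ribs stop it near 90 degrees. Turned clockwise from there it sinks to 109 mm and stops at about 0 degrees: fully home. It turns with about 0.2 N m.
- dish_center (a point): shallow clear glass dish, 110 mm across, 22 mm high, on the balance's pan; the point is its centre, half-way up. Leave alone.
- beaker_center (a point): amber glass beaker, 68 mm across, 85 mm high, standing on the bench; the point is its centre, half-way up. Leave alone.
- bottle_center (a point): amber reagent bottle with a blue cap, 70 mm across, about 150 mm high, standing on the bench; the point is half-way up. Leave alone.
- jar_center (a point): clear plastic sample jar with a white cap, 70 mm across, 80 mm high, standing on the bench; the point is half-way up. Leave alone.
- petri_center (a point): small clear glass dish, 90 mm across, 18 mm high, on the bench beside the pot; the point is its centre, half-way up. Leave alone.
- spatula_grip (a point): lab spatula, 180 mm long, lying on the bench beside the pot; the point is on its black handle. Leave alone.
There are look-alikes about, which are no part of the job. What is shaped like the lid but green, purple or turquoise is not meant.

How it is judged:
On the way:
1. the lid, turned backward, has dropped into the thread start (its point at least 8 mm lower than at the start, lid level, handle at least 60 degrees anticlockwise of home) (z of lid_handle in the frame of pot below 0.118 m and angle between lid_handle's own z axis and vertical below 0.08 rad and angle between the x axis of lid_handle and the x axis of pot, either way round above 1.05 rad), for 0.1 s.
At the end, for the whole second after the job is handed in: the lid is screwed fully home: its point no more than 1.5 mm above the fully-home height (109 mm), level to 0.06 rad, on the pot's axis within 6 mm, the bar within 0.22 rad of the stop; at rest and let go (z of lid_handle in the frame of pot below 0.1105 m and angle between lid_handle's own z axis and vertical below 0.06 rad and angle between the x axis of lid_handle and the x axis of pot, either way round below 0.22 rad and horizontal distance between lid_handle and pot below 0.006 m and contact force between the fingers and anything else below 0.5 N and linear speed of lid below 0.02 m/s); the robot touches nothing.
It fails at once if the lid is lifted off the ledges (its point more than 15 mm above where it started) (z of lid_handle in the frame of pot above 0.141 m).
It fails at once if another thing on the bench is moved by more than 30 mm (distance of any of dish_center, beaker_center, bottle_center, jar_center, petri_center, spatula_grip from where it was at the start of the episode above 0.03 m).
It also fails if it takes over 45 s, if anything falls off the work surface, if the arm or the gripper's body presses on something with over 40 N, if the wrist force passes 120 N, or if a joint passes its speed limit or range.

## Working session

There is one attempt and no reset: what is moved stays moved. The work goes in short steps, each a Python script; the robot and the scene stay as the last script left them, time stands still between calls to the robot, and variables do not carry over. Pictures are saved under pics/ and viewed, and the job is handed in when it is done.

```bash
mkdir -p pics
python3 - <<'E'
from plant import *
import cv2,numpy as np
for n in ["scene","top","wrist"]:
    im,d=get_image(n); cv2.imwrite(f"pics/a_{n}.png",im[:,:,::-1]); np.savez(f"a_{n}.npz",im=im,d=d,**get_calibration(n))
    c=get_calibration(n);print(n,np.round(c["intrinsics"],1).tolist(),np.round(c["world_from_camera"],3).tolist())
o=observe();print(o["time_s"],o["eef_pos"],o["tcp_rot"],o["opening"],o["ft_force"])
E
```

```text
scene [[431.9, 0.0, 312.2], [0.0, 431.9, 205.8], [0.0, 0.0, 1.0]] [[-0.319, 0.551, -0.772, 1.525], [0.948, 0.165, -0.273, 0.295], [-0.023, -0.818, -0.574, 0.809], [0.0, 0.0, 0.0, 1.0]]
top [[457.3, 0.0, 314.7], [0.0, 457.3, 206.3], [0.0, 0.0, 1.0]] [[0.021, -0.992, 0.122, 0.378], [-1.0, -0.021, 0.002, -0.056], [0.0, -0.122, -0.992, 1.558], [0.0, 0.0, 0.0, 1.0]]
wrist [[311.6, 0.0, 324.2], [0.0, 311.6, 197.4], [0.0, 0.0, 1.0]] [[0.235, -0.934, -0.271, 0.216], [-0.972, -0.226, -0.064, -0.591], [-0.002, 0.278, -0.961, 0.374], [0.0, 0.0, 0.0, 1.0]]
0.15 [ 0.14657035 -0.60709888  0.23045862] [-1.70254624  1.56931995  1.67583556] 0.08523409712869592 [-0.33068625 -0.34711156  0.81246811]
```

View pics/a_top.png

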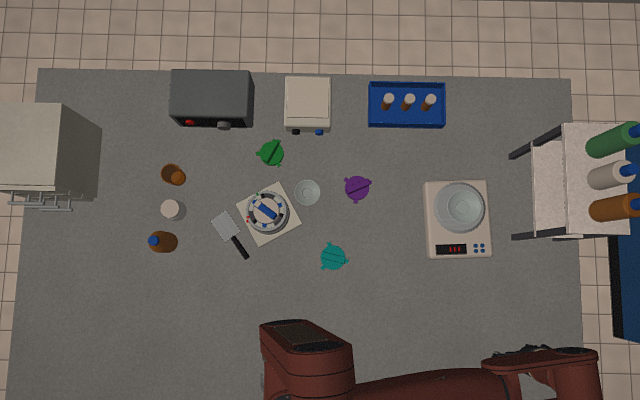

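View pics/a_scene.png

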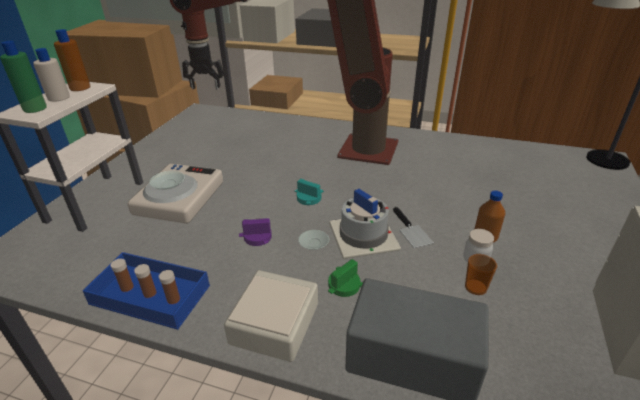

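View pics/a_wrist.png

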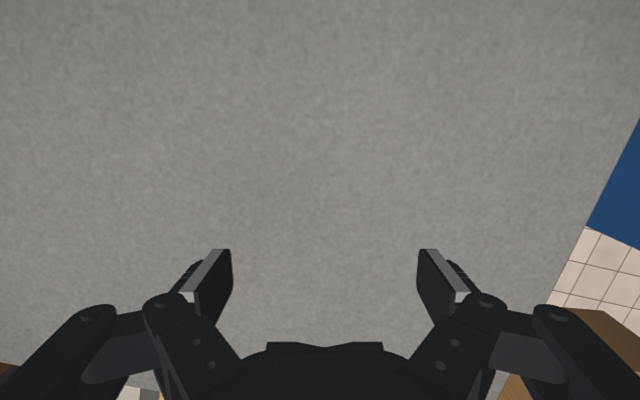

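The top view shows the pot on its white plate near (267,211), with the lid's blue bar on it. The green, purple and turquoise look-alikes lie around it at (271,153), (357,188) and (333,257). Next I'll enlarge this area and get rough coordinates.

```bash
cat > h.py <<'E'
import numpy as np,cv2
def ray(K,T,u,v,z):
    d=T[:3,:3]@np.linalg.solve(K,[u,v,1.]);o=T[:3,3];return o+d*(z-o[2])/d[2]
E
python3 - <<'E'
from h import *
f=np.load("a_top.npz");K=f["intrinsics"];T=f["world_from_camera"]
im=f["im"][170:270,200:330,::-1];cv2.imwrite("pics/b.png",cv2.resize(im,None,fx=6,fy=6,interpolation=cv2.INTER_CUBIC))
for u,v,z in [(267,211,.145),(307,192,.018),(232,236,0.01),(333,257,.05),(357,188,.05),(271,153,.05)]: print(u,v,ray(K,T,u,v,z).round(3))
E
```

```text
267 211 [0.534 0.095 0.145]
307 192 [ 0.616 -0.025  0.018]
232 236 [0.462 0.225 0.01 ]
333 257 [ 0.398 -0.116  0.05 ]
357 188 [ 0.628 -0.193  0.05 ]
271 153 [0.742 0.098 0.05 ]
```

View pics/b.png

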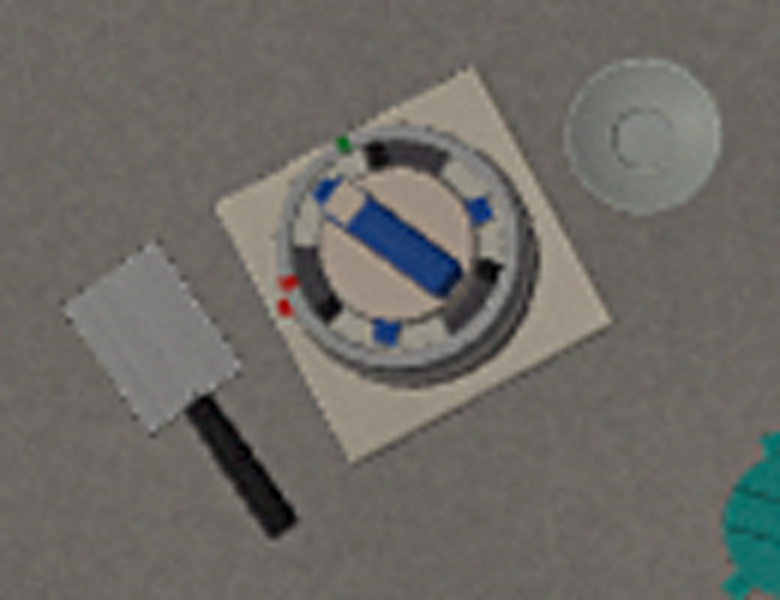

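Rough positions: the pot is at about (0.535, 0.095), the green mark points at about yaw 30°, and the bar's white end at about 55°. Next I'll check joint 6 through the whole turn and then take a close wrist view.

```bash
cat >> h.py <<'E'
from scipy.spatial.transform import Rotation as Ro
def ori(jaw):  # jaw yaw in deg
    a=np.deg2rad(jaw); x=np.array([0,0,-1.]);y=np.array([np.cos(a),np.sin(a),0]);
    return Ro.from_matrix(np.c_[x,y,np.cross(x,y)]).as_euler('xyz')
E
python3 - <<'E' 2>/dev/null
from h import *
from plant import *
for off in (90,-90):
  for b in (20,30,55,80,110,125,135):
    for z in (.1,.3):
      q=inverse_kinematics([.535,.095,z],ori(b+off)); print(off,b,z,None if q is None else np.round(q,2))
T=get_calibration("wrist")["world_from_camera"];o=observe()
R=Ro.from_euler('xyz',o["tcp_rot"]).as_matrix();print(R.round(3));print(R.T@(T[:3,3]-o["eef_pos"]),R.T@T[:3,2])
E
```

```text
90 20 0.1 [ 0.03  0.16  1.86 -0.    1.12 -1.89]
90 20 0.3 [ 0.03 -0.01  1.65 -0.    1.5  -1.89]
90 30 0.1 [ 0.03  0.16  1.86 -0.    1.12 -2.06]
90 30 0.3 [ 0.03 -0.01  1.65 -0.    1.5  -2.06]
90 55 0.1 [ 0.03  0.16  1.86 -0.    1.12 -2.5 ]
90 55 0.3 [ 0.03 -0.01  1.65 -0.    1.5  -2.5 ]
90 80 0.1 None
90 80 0.3 None
90 110 0.1 None
90 110 0.3 None
90 125 0.1 [0.03 0.16 1.86 0.   1.12 2.56]
90 125 0.3 [ 0.03 -0.01  1.65  0.    1.5   2.56]
90 135 0.1 [ 0.03  0.16  1.86 -0.    1.12  2.39]
90 135 0.3 [ 0.03 -0.01  1.65 -0.    1.5   2.39]
-90 20 0.1 [ 0.03  0.16  1.86 -0.    1.12  1.25]
-90 20 0.3 [ 0.03 -0.01  1.65 -0.    1.5   1.25]
-90 30 0.1 [ 0.03  0.16  1.86 -0.    1.12  1.08]
-90 30 0.3 [ 0.03 -0.01  1.65 -0.    1.5   1.08]
-90 55 0.1 [ 0.03  0.16  1.86 -0.    1.12  0.64]
-90 55 0.3 [ 0.03 -0.01  1.65 -0.    1.5   0.64]
-90 80 0.1 [ 0.03  0.16  1.86 -0.    1.12  0.21]
-90 80 0.3 [ 0.03 -0.01  1.65 -0.    1.5   0.21]
-90 110 0.1 [ 0.03  0.16  1.86 -0.    1.12 -0.32]
-90 110 0.3 [ 0.03 -0.01  1.65 -0.    1.5  -0.32]
-90 125 0.1 [ 0.03  0.16  1.86  0.    1.12 -0.58]
-90 125 0.3 [ 0.03 -0.01  1.65  0.    1.5  -0.58]
-90 135 0.1 [ 0.03  0.16  1.86 -0.    1.12 -0.75]
-90 135 0.3 [ 0.03 -0.01  1.65 -0.    1.5  -0.75]
[[-0.     0.235 -0.972]
 [ 0.001 -0.972 -0.235]
 [-1.    -0.001 -0.   ]]
[-1.43602119e-01  9.73739042e-05 -7.10389379e-02] [9.60521580e-01 6.02267476e-05 2.78205482e-01]
```

Run:
```python
from h import *
from plant import *
movep([.535,.095,.28],ori(55-90))
c=get_calibration("wrist");im,d=get_image("wrist");cv2.imwrite("pics/c.png",im[:,:,::-1]);np.savez("c.npz",im=im,d=d,**c)
im,d=get_image("top");np.savez("ct.npz",im=im,d=d,**get_calibration("top"));cv2.imwrite("pics/ct.png",im[:,:,::-1])
o=observe();print(o["time_s"],o["eef_pos"],o["tcp_rot"],o["ft_force"])
```

```text
3.0833 [0.53513677 0.09432875 0.27992074] [-0.11968375  1.57061509 -2.30242491] [-0.54476198 -0.28307904  0.04724614]<sys>:0: UserWarning: Gimbal lock detected. Setting third angle to zero since it is not possible to uniquely determine all angles.
```

View pics/c.png

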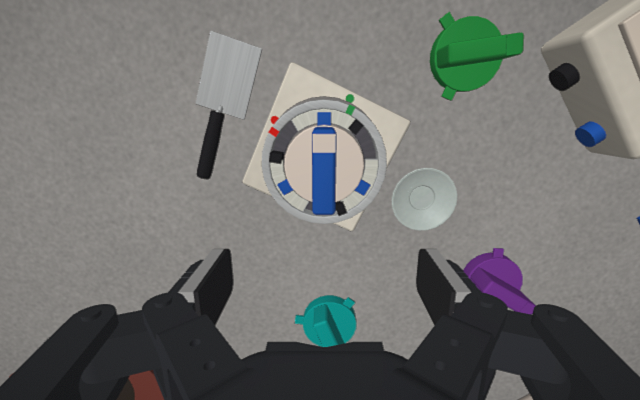

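The wrist view shows the bar from about (313,128) to (335,215), with its white patch at the upper end. The green rim mark is near (350,105) and the red mark near (274,125). Next I'll turn these into positions.

```bash
cat >> h.py <<'E'
def cloud(f):
    K=f["intrinsics"];T=f["world_from_camera"];d=f["d"].astype(float)
    v,u=np.mgrid[:d.shape[0],:d.shape[1]]
    P=np.stack([(u-K[0,2])/K[0,0]*d,(v-K[1,2])/K[1,1]*d,d],-1)@T[:3,:3].T+T[:3,3]
    P[d==0]=np.nan
    return P
def fitcircle(p):
    A=np.c_[2*p,np.ones(len(p))];s=np.linalg.lstsq(A,(p**2).sum(1),rcond=None)[0];return s[:2],np.sqrt(s[2]+s[:2]@s[:2])
def measure(f,near,verbose=True):
    P=cloud(f);im=f["im"];K=f["intrinsics"];T=f["world_from_camera"]
    hsv=cv2.cvtColor(im,cv2.COLOR_RGB2HSV);H,S,V=[hsv[...,i].astype(int) for i in range(3)]
    r=np.hypot(P[...,0]-near[0],P[...,1]-near[1]); ok=np.isfinite(r)
    out={}
    blue=(H>100)&(H<130)&(S>120)&(r<.05)
    zt=np.nanpercentile(P[...,2][blue],90); out["bar_top_z"]=zt
    top=(r<.05)&(abs(P[...,2]-zt)<.006)&ok
    n,l,st,_=cv2.connectedComponentsWithStats(top.astype(np.uint8));k=1+np.argmax(st[1:,4]);top=l==k
    v,u=np.nonzero(top);Q=np.array([ray(K,T,a,b,zt)[:2] for a,b in zip(u,v)])
    (c,wh,_)=rect=cv2.minAreaRect((Q*1000).astype(np.float32));box=cv2.boxPoints(rect)
    c=np.array(c)/1000
    w,V_=np.linalg.eigh(np.cov(Q.T));ax=V_[:,1]
    wm=top&(S<90);Qw=Q[wm[v,u]].mean(0) if wm.any() else c
    if (Qw-c)@ax<0: ax=-ax
    out["bar_c"]=c;out["bar_wh_mm"]=wh;out["bar_yaw"]=np.degrees(np.arctan2(ax[1],ax[0]));out["bar_mean"]=Q.mean(0);out["nwhite"]=wm.sum()
    # rim
    rim=ok&(r>.055)&(r<.075)&(abs(P[...,2]-.1)<.006)
    # only outer contour, cast onto z=.1
    col=(r<.08)&ok&(P[...,2]>.09)
    for nm,m in (("green",(H>45)&(H<75)&(S>120)&(r<.075)),("red",((H<6)|(H>174))&(S>140)&(r<.075))):
        n,l,st,ce=cv2.connectedComponentsWithStats(m.astype(np.uint8))
        out[nm]=[(st[i,4],ce[i].round(1).tolist(),ray(K,T,*ce[i],.1)[:2].round(4).tolist(),np.nanmean(P[...,2][l==i]).round(4)) for i in range(1,n) if st[i,4]>3]
    cs,_=cv2.findContours(col.astype(np.uint8),cv2.RETR_EXTERNAL,cv2.CHAIN_APPROX_NONE)
    cc=max(cs,key=cv2.contourArea)[:,0];Qr=np.array([ray(K,T,a,b,.1)[:2] for a,b in cc])
    ce,R=fitcircle(Qr)
    for _ in range(3):
        e=abs(np.hypot(*(Qr-ce).T)-R);g=e<max(.0015,np.median(e)*2);ce,R=fitcircle(Qr[g])
    out["rim"]=(ce.round(4),round(R,4),g.mean())
    return out
E
python3 - <<'E'
from h import *
for n in ("c","a_top","ct"):
    f=np.load(n+".npz");r=measure(f,(.535,.095))
    r2=measure(f,r["rim"][0])
    print(n)
    for k,v in r2.items(): print("  ",k,v)
E
```

```text
return np.nanmean(a, axis, out=out, keepdims=keepdims)
Traceback (most recent call last):
  File "h.py", line 24, in measure
    n,l,st,_=cv2.connectedComponentsWithStats(top.astype(np.uint8));k=1+np.argmax(st[1:,4]);top=l==k
                                                                        ~~~~~~~~~^^^^^^^^^^
ValueError: attempt to get argmax of an empty sequence
```

View pics/ct.png

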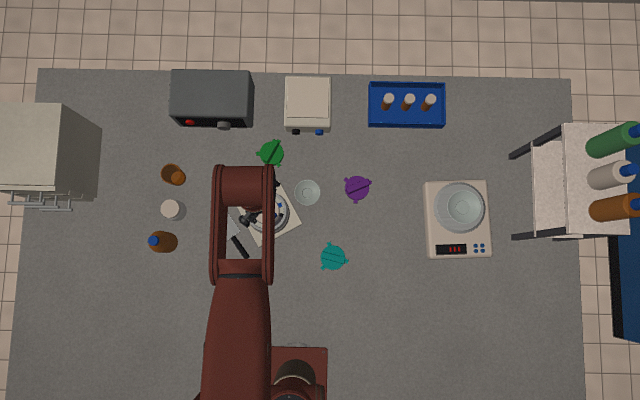

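```bash
python3 - 2>&1 <<'E' | grep -v Warn
from h import *
for n in ("c","a_top"):
    f=np.load(n+".npz");P=cloud(f)
    print(n, [ (np.isfinite(P[v,u]).all(),P[v,u].round(3)) for u,v in ([(324,150),(324,200),(350,200),(300,300)] if n=="c" else [(267,211),(266,203),(300,240)])])
    r=measure(f,(.535,.095))
    for k,v in r.items(): print("  ",k,v)
E
```

```text
c [(np.True_, array([0.555, 0.123, 0.149])), (np.True_, array([0.529, 0.085, 0.148])), (np.True_, array([0.543, 0.056, 0.098])), (np.True_, array([ 0.38 , -0.063,  0.002]))]
   bar_top_z 0.14867147359917532
   bar_c [0.54240063 0.10461004]
   bar_wh_mm (75.17713928222656, 21.389083862304688)
   bar_yaw 54.51475605226876
   bar_mean [0.54305389 0.10575721]
   nwhite 536
   green [(np.int32(37), [349.3, 110.4], [0.5949, 0.1351], np.float64(0.102))]
   red [(np.int32(55), [273.5, 131.4], [0.5202, 0.1623], np.float64(0.102))]
   rim (array([ 0.3132, -0.2184]), np.float64(0.302), np.float64(0.8850432632880099))
a_top [(np.True_, array([0.534, 0.095, 0.146])), (np.True_, array([0.564, 0.103, 0.111])), (np.True_, array([ 0.454, -0.005, -0.006]))]
   bar_top_z 0.1497533869510368
   bar_c [0.53966205 0.10302144]
   bar_wh_mm (77.01341247558594, 21.6885986328125)
   bar_yaw 54.718836822558615
   bar_mean [0.5403163  0.10364707]
   nwhite 36
   green []
   red [(np.int32(5), [247.8, 216.4], [0.5207, 0.1606], np.float64(0.1009))]
   rim (array([0.5406, 0.1036]), np.float64(0.0645), np.float64(0.956140350877193))
```

```bash
sed -i 's/(P\[...,2\]>.09)$/(P[...,2]>.09)\&(P[...,2]<.16)/' h.py; python3 - 2>&1 <<'E' | grep -v Warn
from h import *
for n in ("c","a_top"):
    f=np.load(n+".npz")
    r=measure(f,(.541,.104));print(n)
    for k,v in r.items(): print("  ",k,v)
    for g in r["green"]+r["red"]: v=np.array(g[2])-r["rim"][0];print(np.degrees(np.arctan2(v[1],v[0])),np.hypot(*v))
E
```

```text
c
   bar_top_z 0.1486392241447836
   bar_c [0.54313916 0.10564508]
   bar_wh_mm (77.7425537109375, 21.391664505004883)
   bar_yaw 54.557620845397416
   bar_mean [0.54381557 0.1068425 ]
   nwhite 537
   green [(np.int32(7), [347.7, 100.3], [0.5989, 0.144], np.float64(0.0149)), (np.int32(50), [349.8, 109.4], [0.5958, 0.1356], np.float64(0.1021))]
   red [(np.int32(55), [273.5, 131.4], [0.5202, 0.1623], np.float64(0.102))]
   rim (array([0.5425, 0.1049]), np.float64(0.0651), np.float64(1.0))
34.73211513854717 0.0686277640609105
29.941296791230364 0.06150918630578689
111.23123508676741 0.061579623253150875
a_top
   bar_top_z 0.1497587253107368
   bar_c [0.53966144 0.10302089]
   bar_wh_mm (77.01313781738281, 21.688528060913086)
   bar_yaw 54.718836822558615
   bar_mean [0.54031569 0.10364646]
   nwhite 36
   green []
   red [(np.int32(5), [247.8, 216.4], [0.5207, 0.1606], np.float64(0.1009))]
   rim (array([0.5406, 0.1036]), np.float64(0.0645), np.float64(0.956140350877193))
109.24525940777346 0.060373918209769985
```

Both views agree. The pot is at about (0.542, 0.1045) with yaw 30°, and the bar is at 54.6°, which is 24.5° anticlockwise of home. Next I'll lower the fingers loosely around the bar and turn backward in steps.

```bash
cat > state.py <<'E'
C=[.542,.1045];PY=30.0
E
python3 -W ignore - <<'E'
from h import *
from plant import *
from state import *
def s(t):
    o=observe();print(t,round(o["time_s"],2),o["eef_pos"].round(4),o["ft_force"].round(1),o["torque"].round(2),round(o["opening"],4))
gripper_to(.055,20)
movep([*C,.19],ori(54.6-90)); s("above")
print(move_l([*C,.112],feed=.08,max_force=10)); s("down")
gripper_to(.026,20); s("closed")
c=get_calibration("wrist");im,d=get_image("wrist");cv2.imwrite("pics/d.png",im[:,:,::-1])
E
```

```text
above 3.94 [0.5416 0.1045 0.1899] [0.6 0.4 1.5] [ 0.02 -0.    0.01] 0.0552
False
down 5.07 [0.5425 0.1045 0.1127] [ 0.4 -0.1 -0.1] [0.02 0.01 0.  ] 0.0554
closed 5.46 [0.5421 0.1045 0.1122] [-0.9  0.3 -0.2] [ 0.    0.02 -0.01] 0.0261
```

View pics/d.png

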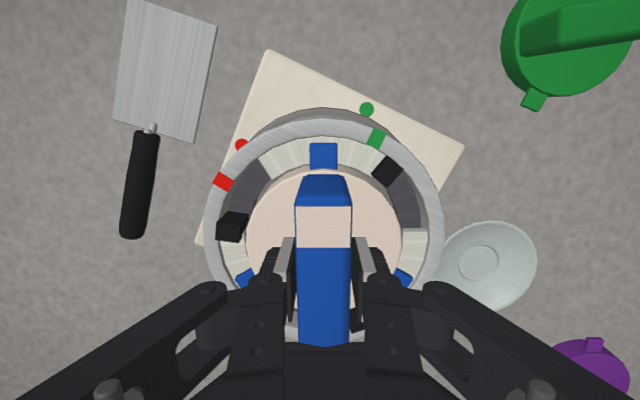

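The wrist view shows the fingers standing loosely on both sides of the bar at rows 235–320, with the lug at (323,155) on its ledge. Now I'll turn anticlockwise.

```bash
python3 -W ignore - <<'E'
from h import *
from plant import *
from state import *
def s(t):
    o=observe();print(t,round(o["time_s"],2),o["eef_pos"].round(4),o["ft_force"].round(1),o["torque"].round(2),round(o["opening"],4))
for b in (35,45,55,65,72,78,83):
    movep([*C,.112],ori(PY+b-90)); s(b)
    if abs(observe()["torque"][2])>2: break
movep([*C,.112],ori(PY+78-90));hold(.2);s("back")
c=get_calibration("wrist");im,d=get_image("wrist");cv2.imwrite("pics/e.png",im[:,:,::-1]);np.savez("e.npz",im=im,d=d,**c)
P=cloud(np.load("e.npz"));print(P[270,323],P[225,323],P[330,323])
E
```

```text
35 5.8 [0.542  0.1045 0.112 ] [ 1.  -0.  -0.2] [ 0.04 -0.03 -0.01] 0.026
45 6.09 [0.542  0.1045 0.112 ] [ 0.  -0.5 -0. ] [-0.01  0.01  0.02] 0.0263
55 6.38 [0.542  0.1045 0.112 ] [0.2 0.2 1.1] [-0.01  0.01 -0.02] 0.026
65 6.67 [0.542  0.1045 0.112 ] [-0.1  0.1 -0.1] [-0.02  0.03  0.05] 0.0259
72 6.92 [0.542  0.1045 0.112 ] [ 0.1 -0.1 -0. ] [0.05 0.01 0.02] 0.0263
78 7.17 [0.542  0.1045 0.112 ] [ 0.1  0.1 -0.1] [-0.04 -0.01  0.  ] 0.0264
83 7.42 [0.542  0.1045 0.112 ] [-0.4 -1.   0.6] [0.08 0.01 0.02] 0.0258
back 7.88 [0.542  0.1045 0.112 ] [ 0.1  0.8 -0.2] [ 0.    0.02 -0.  ] 0.026
[0.54064734 0.10840073 0.13719207] [0.53440143 0.12763277 0.13671845] [0.55034294 0.07851993 0.13574499]
```

View pics/e.png

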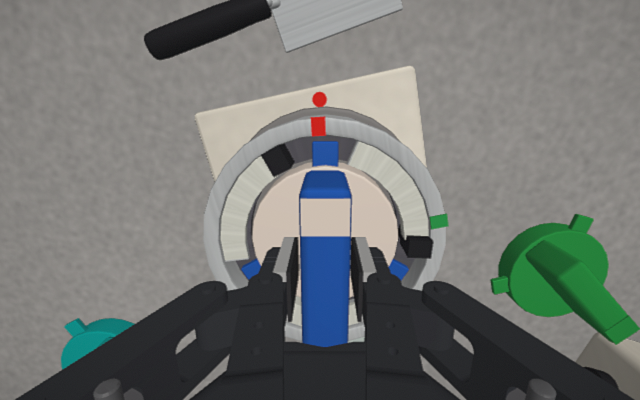

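The bar's top is now at 0.1365 m against 0.1486 m before, so the lid has dropped 12 mm. The lug at (325,152) sits in the gap by the red mark at (318,126). Next I'll lower the fingers and turn clockwise.

```bash
python3 -W ignore - <<'E'
from h import *
from plant import *
from state import *
def s(t):
    o=observe();print(t,round(o["time_s"],2),o["eef_pos"].round(4),o["ft_force"].round(1),o["torque"].round(2),round(o["opening"],4))
print(move_l([*C,.101],feed=.05,max_force=8)); s("down")
for b in (65,55,45,35,25,15,8,3,0,-2,-4,-6,-8,-10):
    movep([*C,.096+.005*max(b,0)/78],ori(PY+b-90)); s(b)
    if abs(observe()["torque"][2])>.8: break
c=get_calibration("wrist");im,d=get_image("wrist");cv2.imwrite("pics/f.png",im[:,:,::-1]);np.savez("f.npz",im=im,d=d,**c)
P=cloud(np.load("f.npz"));print(P[270,323],P[225,323],P[330,323])
E
```

```text
False
down 8.29 [0.5414 0.1045 0.1002] [-0.2 -0.3  0.3] [ 0.05  0.04 -0.05] 0.0257
65 8.62 [0.5421 0.1045 0.1003] [ 0.3 -0.5  0.2] [ 0.01 -0.02  0.07] 0.0258
55 8.92 [0.5424 0.1045 0.0999] [ 1.5 -0.5  1.4] [ 0.03 -0.23 -0.03] 0.0261
45 9.21 [0.5426 0.1044 0.0993] [ 1.8 -1.3  0.9] [-0.06 -0.39 -0.02] 0.0257
35 9.5 [0.5418 0.1044 0.098 ] [ 0.8 -0.9  0.7] [-0.07 -0.16  0.01] 0.0259
25 9.79 [0.5414 0.1045 0.0971] [-0.6  0.2 -0.3] [ 0.01 -0.01  0.  ] 0.0264
15 10.08 [0.5417 0.1045 0.0967] [-0.3 -0.1 -0.5] [ 0.1  -0.    0.01] 0.0262
8 10.33 [0.5419 0.1045 0.0965] [ 0.6 -0.1 -0. ] [ 0.02 -0.02  0.04] 0.026
3 10.58 [0.5421 0.1045 0.0963] [-0.4 -0.1  0.1] [-0.02  0.04 -0.08] 0.0261
0 10.83 [0.542  0.1045 0.096 ] [-0.6 -0.8  0.1] [-0.01 -0.04 -0.01] 0.026
-2 11.08 [0.542  0.1045 0.096 ] [1.  0.5 0. ] [-0.01  0.01  0.03] 0.0259
-4 11.33 [0.542  0.1045 0.096 ] [-0.2 -0.  -0.2] [-0.01  0.01  0.07] 0.0265
-6 11.58 [0.542  0.1045 0.096 ] [ 0.4 -0.1  0. ] [ 0.05 -0.01  0.01] 0.0258
-8 11.83 [0.542  0.1045 0.096 ] [-0.8  0.3 -0.2] [-0.04 -0.02  0.04] 0.0257
-10 12.08 [0.542  0.1046 0.096 ] [-0.4 -0.3 -1. ] [ 0.09 -0.1   0.3 ] 0.0265
[0.55186065 0.10848287 0.13176153] [0.56950522 0.11493047 0.1322905 ] [0.5252499  0.09875961 0.13077957]
```

View pics/f.png

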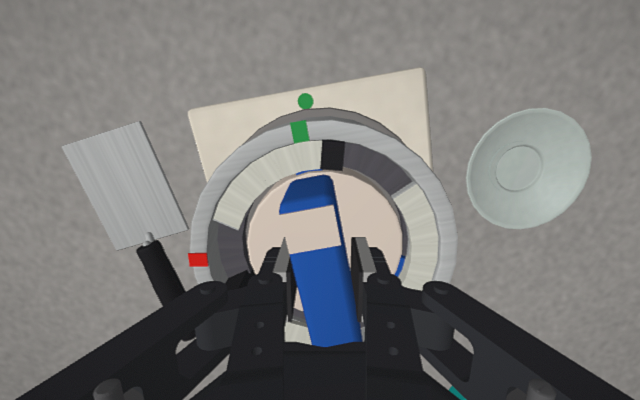

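The bar points close to the green mark at (300,131), its top has sunk to about 0.131 m, and the turning torque has begun to rise. I'll push a little further to confirm the stop, then release and inspect.

```bash
python3 -W ignore - <<'E'
from h import *
from plant import *
from state import *
def s(t):
    o=observe();print(t,round(o["time_s"],2),o["eef_pos"].round(4),o["ft_force"].round(1),o["torque"].round(2),round(o["opening"],4))
for b in (-12,-14,-16):
    movep([*C,.096],ori(PY+b-90)); hold(.1); s(b)
    if abs(observe()["torque"][2])>1: break
movep([*C,.096],ori(PY-3-90)); gripper_to(.055,20); s("open")
print(move_l([*C,.2],feed=.1)); s("up")
movep([.535,.095,.28],ori(55-90)); 
c=get_calibration("wrist");im,d=get_image("wrist");cv2.imwrite("pics/g.png",im[:,:,::-1]);np.savez("g.npz",im=im,d=d,**c)
r=measure(np.load("g.npz"),(.5425,.105)); print(r)
for g in r["green"]: v=np.array(g[2])-r["rim"][0];print(np.degrees(np.arctan2(v[1],v[0])),np.hypot(*v))
E
```

```text
-12 12.48 [0.5421 0.1048 0.096 ] [ 0.8  2.9 -1.9] [ 0.43 -0.13  0.88] 0.0262
-14 12.83 [0.5419 0.1048 0.096 ] [-0.1  3.8 -0.5] [0.62 0.02 1.58] 0.0265
open 13.53 [0.542  0.1044 0.096 ] [-0.1 -0.2  0.3] [-0.02  0.   -0.04] 0.055
False
up 14.72 [0.5414 0.1045 0.199 ] [ 0.2 -0.9 -0.8] [-0.02 -0.01  0.  ] 0.0552
{'bar_top_z': np.float64(0.13172333445319034), 'bar_c': array([0.54288538, 0.10532848]), 'bar_wh_mm': (78.73328399658203, 21.6656494140625), 'bar_yaw': np.float64(31.110698346032592), 'bar_mean': array([0.54394451, 0.10601245]), 'nwhite': np.int64(471), 'green': [(np.int32(16), [349.2, 99.9], [0.5998, 0.1441], np.float64(0.0146)), (np.int32(49), [350.6, 109.8], [0.5957, 0.1356], np.float64(0.102))], 'red': [(np.int32(6), [276.8, 119.8], [0.5296, 0.1702], np.float64(0.0149)), (np.int32(55), [274.1, 131.9], [0.5201, 0.1623], np.float64(0.1018))], 'rim': (array([0.5425, 0.1049]), np.float64(0.0651), np.float64(1.0))}
34.376759928785226 0.06942571569670711
29.987854672780372 0.061422552861306594
```

View pics/g.png

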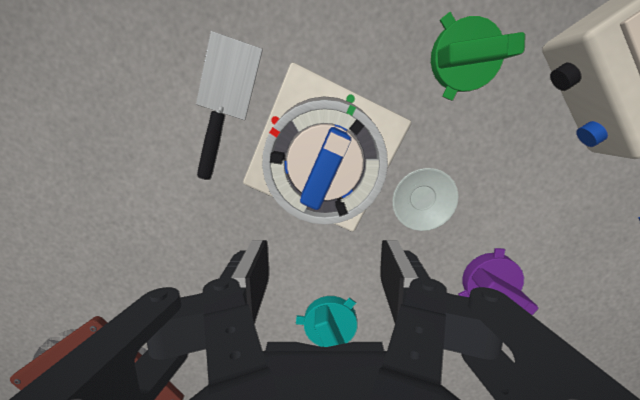

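The bar's white end points at the green mark at (350,108). It is 1.1° from home, on the axis within about 1 mm, and 16.9 mm lower than at the start (17 mm expected). The spatula and petri dish haven't moved, so I'm handing in.

```bash
python3 -W ignore -c "
from plant import *
print(observe()['time_s']);job_done()"
```

```text
15.3167
the job is handed in; nothing more can be done
```

The lid is screwed fully home and let go, and the job was handed in at 15.3 s of the 45 s allowed. `job_done` reports no verdict, so the result rests on my own measurements below.

**What I did:** I stood the fingers loosely either side of the bar and turned the lid anticlockwise. It dropped about 12 mm into the thread start, at about 78° from home. I then turned it clockwise until the torque rose to 1.6 N m at the stop, opened the fingers and backed away.

**Last checks (wrist camera):**

| Check | Measured | Limit or expected |
|---|---|---|
| Bar angle from the green mark | about 1.1° | 12.6° (0.22 rad) |
| Lid off the pot's axis | under 1 mm | 6 mm |
| Drop from starting height | 16.9 mm | 17 mm |

- **Height reading:** the camera put the bar's top about 1.7 mm higher than its nominal height, both before and after. I therefore judged the height by the drop, not the absolute reading.
- **Other things on the bench:** the spatula and petri dish looked unmoved in the last picture. I did not look again at the dish on the balance, the beaker, bottle or jar; the robot did not work near them.

No check failed.

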